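# Fit a centrifuge rotor and hold it home

## Robot

A 6-joint arm with a two-finger parallel gripper is mounted at the origin on the work surface. World frame = base frame: x ahead of the robot, y to its left, z up, the work surface at z = 0. Lengths are in m, angles in rad, forces in N, time in s.
With the tool pointing down it reaches from about 0.25 to 0.725 m from the base axis. Payload 4 kg.
Tool frame: the origin (TCP) lies at the centre of the arm's flange, where the gripper is bolted on; the fingertips stand 173 mm ahead of it and the grasp point (between the pads) lies 155 mm ahead of it; x points along the fingers, z is the direction in which the jaws open and shut, and the axes are right-handed (so a half turn about x gives the same grasp; the last joint's range is limited). The gripper opens to 85 mm and grips with 20 to 120 N. Pads are 22 mm wide; open, the fingers measure 114 mm over their backs; the gripper's body (76 mm by 85 mm) begins 54 mm behind the grasp point. The pads swing forward as they close: fully open they stand 13 mm farther back than shut.
Start: joints at [1.268, 0.241, 0.005, 1.335, 0, 1.571], TCP at [0.149, 0.477, 0.405] pointing down, gripper open.
Joint ranges: [-2.72, 2.72], [-1.05, 1.87], [-1.09, 1.28], [-1.99, 2.15], [-1.42, 1.44], [-3.14, 3.14]. Speed limits (rad/s): [2.79, 2.79, 3.14, 3.14, 3.14, 3.14].

## Interface

Orientations are given as a unit quaternion [x, y, z, w].
In Python, from workcell import bot gives the robot as it stands.
- The arm moves only by the tool arm_command, never from a script. Its argument "moves" is one flat list of numbers, 7 for each row, row after row: the shift along the tool's x, y, z in m, then the turn, a rotation vector about the tool's x, y, z in rad, then the closure, from -1 (fully open) to 1 (shut). A call has 1 to 20 rows; each row shifts and turns the pose as measured when the row begins, along the tool's axes as they then stand; what a row does not reach is not made up. A row lasts 1/12 s, in which the tool goes at most 41.7 mm and 7.16 degrees, less where a joint would pass 70% of its speed; a pose out of reach is approached as far as the arm can. A call with a gripper value outside its range is refused whole. The fingers move at their own pace and stop on an object; the grip force is fixed at half the most. Time passes only in rows, so rows that do not move let the fingers close. It gives the time, the measured TCP pose, the force and the opening at its end, in the units of the state.
- bot.get_obs(): the state, without advancing time (a new reading comes with each control period).
- bot.camera(name): name is "side" or "top" or "wrist"; returns the picture (400x640x3 uint8, red, green, blue); there is no depth.
- bot.get_calibration(name): a dict with "mtx" (3x3 intrinsics, pixels), "dist" ([k1, k2, p1, p2, k3] as OpenCV has them; the pictures are not rectified), "world_from_camera" (4x4, takes a point from camera to world coordinates); the wrist camera has in their place "mount" (4x4, takes a point from camera to tool coordinates, whose origin is the TCP and whose axes are the tool frame's). Camera axes: x right, y up, looking along -z (the intrinsics and any distortion apply to the point x, -y, -z); pixel columns grow to the right and rows downward; lengths in m; the calibration is good to about 2 mm. A picture is of the moment at which its call begins: read the wrist's pose just before it. get_calibration takes no time and is no camera call.
- bot.job_done(): hands the job in, once; it reports no verdict.
The state is a dict: "clock": time; "joint_pos": joint angles; "joint_vel": joint speeds; "tau": joint torques, N m; "eef_pos": TCP position; "tool_rot": TCP orientation; "ft_force": force on the tool from outside, world axes, zero at the start; "ft_torque": the same for the moment, N m; "grip_width": finger opening in m.
Only numpy, scipy, OpenCV 4.12 (cv2) and the standard library are available. Lean on these libraries where they do the work, as an engineer would, in place of code of your own. Each camera call takes 0.05 s, during which the arm holds its last target.

## Task

Fit the blue four-armed rotor into the open bench centrifuge: lift it by its white square knob, turn it until the cross-shaped slots under its hub mesh with the cross key on the drive spindle, and slide it down over the key. Push it fully home against the orange sprung seat and finish while still gripping the knob and pressing it down there, so that a colleague can lock it; leave the bottle, dish, tape and jar where they are.

Things in the scene. Friction and masses are not known exactly. Their poses are not given: they have to be found in the camera images.
- rotor_mid (a point): Loose rotor, 0.17 to 0.34 kg, upright on the work surface; the point is on its axis half-way up, 37 mm above its underside (74 mm tall). z up; x and y along its four blue arms and square to the faces of the knob. White square knob 28 x 28 mm, 34 to 74 mm above the underside, is the grip. Below 34 mm: arms with tube cups, reaching 59 mm from the axis.
- rotor: The same rotor, origin at the centre of its underside, same axes. Its hub (44 mm square, under the knob) has a cross of slots open downward along x and y (in line with the arms), 9.5 mm wide, 28 mm deep. Four-fold symmetric: it fits at any quarter turn.
- spindle_top (a point): Top centre of the steel drive spindle in the middle of the bowl, 91 mm above the work surface; z up, x and y along the blades of its cross key (36 mm tip to tip, blades 6 mm thick, tops rounded). Starts at any angle, held by a stiff brake. A meshed rotor touching the unpressed seat has its underside 16 mm below this point; fully home, 26 mm below.
- seat (a joint): Orange sprung disc, 54 mm across, round the foot of the spindle key: 0 = up, 0.010 m = fully down. The spring pushes up with 4.2 N at 0 and 10.2 N at 0.010, so a rotor that is let go rises again.
- centrifuge: Grey bench centrifuge, fixed; 220 x 220 mm, 115 mm tall, origin at the centre of its underside, black control panel on its -x side. Open round bowl 160 mm across in its top, floor 45 mm above the work surface, spindle in the middle. It and the rotor may stand on either side, left or right.
- bottle: amber disinfectant bottle, 66 mm across, 170 mm tall; bystander; origin at the centre of its underside
- dish: small steel bowl, 90 mm across, 40 mm tall; bystander; origin at the centre of its underside
- tape: blue tape roll lying flat, 80 mm across, 25 mm tall; bystander; origin at the centre of its underside
- jar: small glass jar, 60 mm across, 70 mm tall; bystander; origin at the centre of its underside
Things that resemble listed ones, but are neither listed nor needed, are in the scene too. Of the things shaped like the rotor, the blue one is meant.

How it is judged:
By the outcome, as a careful person would: the job done as asked, in the order asked, and still so for the second after the job is handed in, while the arm keeps its last pose, push and grip.
It also fails if it takes over 38 s, if anything falls off the work surface, if the arm or the gripper's body presses on something with over 40 N, if the wrist force passes 120 N, or if a joint passes its speed limit or range.

## Working session

There is one attempt and no reset: what is moved stays moved. The work goes in short steps, Python scripts to look and compute and a tool call to move; the robot and the scene stay as the last step left them, time stands still between calls to the robot, and variables do not carry over. Pictures are saved under pics/ and viewed, and the job is handed in when it is done.

Besides the shell and the picture viewer there is one more tool, called after "Request:" as name(argument=value, ...), one argument or row to a line, values as JSON. arm_command: Moves the arm, as the interface text tells. Its arguments: {"type":"object","properties":{"moves":{"type":"array"}},"required":["moves"]}

```bash
mkdir -p pics; ls; python3 - <<'E'
from workcell import bot
import cv2,numpy as np
o=bot.get_obs();print({k:np.round(v,4).tolist() for k,v in o.items()})
for n in ["side","top","wrist"]:
    im=bot.camera(n);cv2.imwrite(f"pics/{n}0.png",im[:,:,::-1])
    c=bot.get_calibration(n);print(n,{k:np.round(v,4).tolist() for k,v in c.items()})
print(bot.get_obs()["clock"])
E
```

```text
pics
{'clock': 0.0, 'joint_pos': [1.268, 0.2414, 0.0037, 1.3352, -0.0, 1.5708], 'joint_vel': [0.0016, -0.0012, -0.0028, -0.0017, 0.0019, 0.0007], 'tau': [-0.0001, -37.2322, 25.2406, 0.0169, 0.0001, 0.0], 'eef_pos': [0.149, 0.477, 0.4038], 'tool_rot': [-0.4193, 0.5703, 0.4184, 0.5691], 'ft_force': [-0.327, 0.1831, -0.1631], 'ft_torque': [0.0171, 0.0105, 0.0217], 'grip_width': 0.0852}
side {'mtx': [[437.7857, 0.0, 316.4556], [0.0, 437.7857, 199.0931], [0.0, 0.0, 1.0]], 'dist': [-0.0683, 0.0, 0.0, 0.0, 0.0], 'world_from_camera': [[0.9688, 0.1161, -0.219, 0.3381], [-0.2471, 0.5207, -0.8172, -1.1273], [0.0192, 0.8458, 0.5332, 0.7452], [0.0, 0.0, 0.0, 1.0]]}
top {'mtx': [[466.0329, 0.0, 319.7712], [0.0, 466.0329, 199.2397], [0.0, 0.0, 1.0]], 'dist': [0.044, 0.0, 0.0, 0.0, 0.0], 'world_from_camera': [[0.0116, 0.9832, -0.1823, 0.3978], [-0.9998, 0.0143, 0.0131, -0.1251], [0.0155, 0.1821, 0.9832, 1.3511], [0.0, 0.0, 0.0, 1.0]]}
wrist {'mtx': [[282.1652, 0.0, 317.8244], [0.0, 282.1652, 200.8289], [0.0, 0.0, 1.0]], 'dist': [-0.0486, 0.0, 0.0, 0.0, 0.0], 'mount': [[0.0006, 0.2659, -0.964, 0.031], [-0.0008, 0.964, 0.2659, 0.0674], [1.0, 0.0006, 0.0008, 0.001], [0.0, 0.0, 0.0, 1.0]]}
0.15
```

View pics/side0.png

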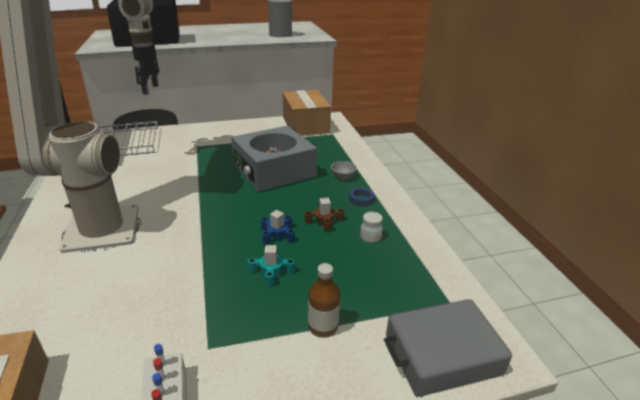

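View pics/top0.png

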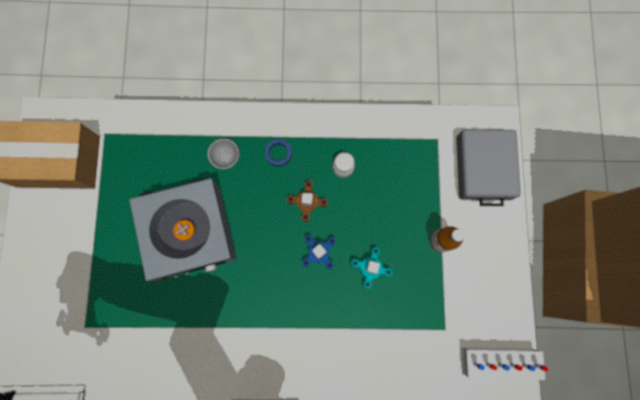

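View pics/wrist0.png

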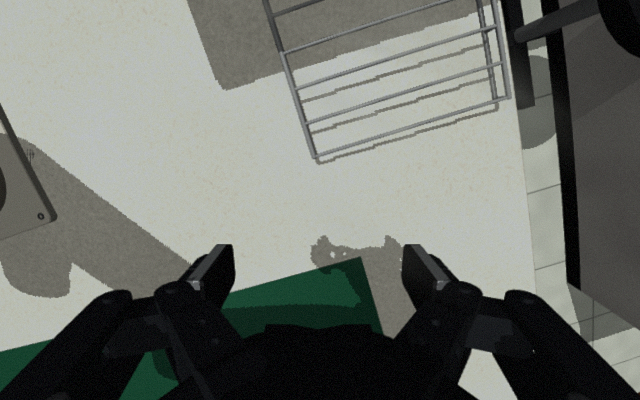

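The top view shows the blue rotor at about (319,251) and the centrifuge spindle at about (183,230). The look-alikes are teal at (373,267) and red-brown at (307,199). In the side view the blue rotor is at about (277,225). Next I'll measure the rotor and spindle.

```bash
cat > h.py <<'E'
import cv2,numpy as np
from scipy.spatial.transform import Rotation as R
def proj(bot,n,P,T=None):
    c=bot.get_calibration(n); T=c["world_from_camera"] if T is None else T
    T=np.array(T); P=np.atleast_2d(P)
    p=(P-T[:3,3])@T[:3,:3]; p=p*[1,-1,-1]
    return cv2.projectPoints(p.reshape(-1,1,3),np.zeros(3),np.zeros(3),np.array(c["mtx"]),np.array(c["dist"]))[0].reshape(-1,2)
def cast(bot,n,uv,z,T=None):
    c=bot.get_calibration(n); T=np.array(c["world_from_camera"] if T is None else T)
    u=cv2.undistortPoints(np.array(uv,float).reshape(-1,1,2),np.array(c["mtx"]),np.array(c["dist"])).reshape(-1,2)
    d=np.c_[u[:,0],-u[:,1],-np.ones(len(u))]@T[:3,:3].T
    return T[:3,3]+d*((z-T[2,3])/d[:,2])[:,None]
def wristT(bot,o):
    M=np.eye(4);M[:3,:3]=R.from_quat(o["tool_rot"]).as_matrix();M[:3,3]=o["eef_pos"]
    return M@np.array(bot.get_calibration("wrist")["mount"])
E
python3 - <<'E'
import cv2,numpy as np
from workcell import bot
from h import *
t=cv2.imread("pics/top0.png");s=cv2.imread("pics/side0.png")
a=cv2.resize(t[215:290,285:345],None,fx=6,fy=6,interpolation=cv2.INTER_CUBIC)
b=cv2.resize(t[190:275,140:225],None,fx=5,fy=5,interpolation=cv2.INTER_CUBIC)
im=np.zeros((455,800,3),np.uint8);im[:450,:360]=a;im[:425,365:790]=b
cv2.imwrite("pics/crop0.png",im)
hsv=cv2.cvtColor(t,cv2.COLOR_BGR2HSV)
sub=np.zeros(t.shape[:2],np.uint8);sub[215:290,285:345]=1
k=((hsv[...,1]<60)&(hsv[...,2]>120)&(sub>0)).astype(np.uint8)
c=max(cv2.findContours(k,0,2)[0],key=cv2.contourArea);r=cv2.minAreaRect(c);print("knob",r,cv2.contourArea(c))
bx=cast(bot,"top",cv2.boxPoints(r),0.074);print(bx,bx.mean(0));e=np.diff(bx,axis=0);print(np.degrees(np.arctan2(e[:,1],e[:,0])),np.linalg.norm(e,axis=1))
bl=((hsv[...,0]>105)&(hsv[...,0]<130)&(hsv[...,1]>120)&(hsv[...,2]>40)&(sub>0)).astype(np.uint8)
ys,xs=np.nonzero(bl);print("blue",xs.mean(),ys.mean(),cast(bot,"top",[[xs.mean(),ys.mean()]],0.02))
sub[:]=0;sub[190:275,140:225]=1
og=((hsv[...,0]>5)&(hsv[...,0]<22)&(hsv[...,1]>140)&(hsv[...,2]>120)&(sub>0)).astype(np.uint8)
ys,xs=np.nonzero(og);h=cv2.convexHull(np.c_[xs,ys].astype(np.int32));print("seat",cv2.fitEllipse(h),cast(bot,"top",[cv2.fitEllipse(h)[0]],0.075))
E
```

```text
knob ((319.0, 251.0), (11.31370735168457, 11.31370735168457), 45.0) 109.0
[[ 0.4906181  -0.11987318  0.074     ]
 [ 0.51270315 -0.14144376  0.074     ]
 [ 0.49117441 -0.16354704  0.074     ]
 [ 0.46923167 -0.14196309  0.074     ]] [ 0.49093183 -0.14170677  0.074     ]
[ -44.32481368 -134.24558577  135.47228383] [0.03087134 0.03085517 0.03077906]
blue 318.0263157894737 252.22932330827066 [[ 0.49131497 -0.13967796  0.02      ]]
seat ((183.40061950683594, 229.78904724121094), (19.93398666381836, 20.75960922241211), 55.51081085205078) [[0.54425167 0.22901333 0.075     ]]
```

View pics/crop0.png

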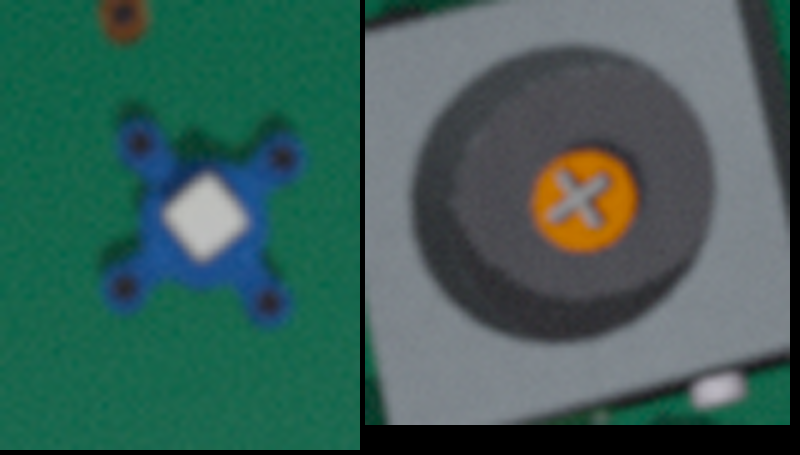

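```bash
python3 - <<'E'
import numpy as np
from workcell import bot
from h import *
o=bot.get_obs();Rm=R.from_quat(o["tool_rot"]).as_matrix();print(Rm.round(3))
# arm axis angles from cups & cross
f=lambda p:cast(bot,"top",p,0.03)
cr=lambda x,y:[285+x/6-.4,215+y/6-.4]
P=f([cr(140,143),cr(284,157),cr(268,301),cr(124,287)]);print(P,P.mean(0))
for a,b in((0,2),(1,3)):
    d=P[a]-P[b];print(np.degrees(np.arctan2(d[1],d[0])))
cs=lambda x,y:[140+(x-365)/5-.4,190+y/5-.4]
Q=cast(bot,"top",[cs(548,207),cs(609,187),cs(563,172),cs(597,224)],0.09);print(Q.mean(0))
for a,b in((0,1),(2,3)):
    d=Q[a]-Q[b];print(np.degrees(np.arctan2(d[1],d[0])))
t=np.array([0.490,-0.141,0.40]);d=t-o["eef_pos"];print("dist",np.linalg.norm(d),"tool",Rm.T@d)
E
```

```text
[[-0.    -0.955  0.298]
 [-0.002  0.298  0.955]
 [-1.     0.    -0.002]]
[[ 0.52919641 -0.11045419  0.03      ]
 [ 0.52346983 -0.17861763  0.03      ]
 [ 0.45599054 -0.17157062  0.03      ]
 [ 0.46165086 -0.10407932  0.03      ]] [ 0.49257691 -0.14118044  0.03      ]
39.85704918130749
-50.32910155488102
[0.54438293 0.22750332 0.09      ]
109.43276224126626
35.58266405882576
dist 0.705885434277267 tool [ 0.00479519 -0.50972359 -0.48829613]
```

Request:
arm_command(
  moves=[0,-0.028,-0.027,0,0,0,-1,0,-0.028,-0.027,0,0,0,-1,0,-0.028,-0.027,0,0,0,-1,0,-0.028,-0.027,0,0,0,-1,0,-0.028,-0.027,0,0,0,-1,0,-0.028,-0.027,0,0,0,-1,0,-0.028,-0.027,0,0,0,-1,0,-0.028,-0.027,0,0,0,-1,0,-0.028,-0.027,0,0,0,-1,0,-0.028,-0.027,0,0,0,-1,0,-0.028,-0.027,0,0,0,-1,0,-0.028,-0.027,0,0,0,-1,0,-0.028,-0.027,0,0,0,-1,0,-0.028,-0.027,0,0,0,-1,0,-0.028,-0.027,0,0,0,-1,0,-0.028,-0.027,0,0,0,-1,0,-0.028,-0.027,0,0,0,-1],
)

```text
clock: 1.57
eef_pos: [0.4769, -0.1222, 0.4002]
tool_rot: [-0.424, 0.567, 0.423, 0.566]
ft_force: [0.8, 0.7, 0.7]
grip_width: 0.0853
```

```bash
cat >> h.py <<'E'
def st(bot):
    o=bot.get_obs();Rm=R.from_quat(o["tool_rot"]).as_matrix()
    print("t",round(o["clock"],2),"p",np.round(o["eef_pos"],4),"yaw",round(float(np.degrees(np.arctan2(Rm[1,2],Rm[0,2]))),2),"x-axis",Rm[:,0].round(4),"F",np.round(o["ft_force"],2),"M",np.round(o["ft_torque"],2),"w",round(float(o["grip_width"]),4),"q",np.round(o["joint_pos"],2))
    return o,Rm
E
python3 - <<'E'
from workcell import bot
from h import *
o,Rm=st(bot);d=np.array([0.49,-0.141,0.36])-o["eef_pos"]
print(Rm.T@d)
E
```

```text
t 1.57 p [ 0.4769 -0.1222  0.4002] yaw 73.58 x-axis [-0.0013 -0.0012 -1.    ] F [0.8  0.67 0.69] M [ 0.06 -0.04 -0.01] w 0.0853 q [-0.25  0.23 -0.02  1.32 -0.    0.04]
[ 0.04023366 -0.01787187 -0.01425665]
```

Request:
arm_command(
  moves=[0.008,-0.018,-0.014,0,0,0,-1,0.008,0,0,0.117,0,0,-1,0.008,0,0,0.117,0,0,-1,0.008,0,0,0.117,0,0,-1,0.008,0,0,0.117,0,0,-1,0,0,0,0.117,0,0,-1,0,0,0,0,0,0,-1],
)

```text
clock: 2.15
eef_pos: [0.4938, -0.1524, 0.3541]
tool_rot: [-0.229, 0.671, 0.228, 0.668]
ft_force: [0.1, 0.5, 0.5]
grip_width: 0.0857
```

```bash
python3 - <<'E'
from workcell import bot
from h import *
o,Rm=st(bot);im=bot.camera("wrist")[:,:,::-1];cv2.imwrite("pics/w1.png",im);np.save("w1T.npy",wristT(bot,o))
E
```

```text
t 2.15 p [ 0.4938 -0.1524  0.3541] yaw 37.66 x-axis [-0.0044 -0.0024 -1.    ] F [0.08 0.5  0.53] M [-0.02 -0.    0.03] w 0.0857 q [-0.3   0.3  -0.05  1.23 -0.    0.61]
```

View pics/w1.png

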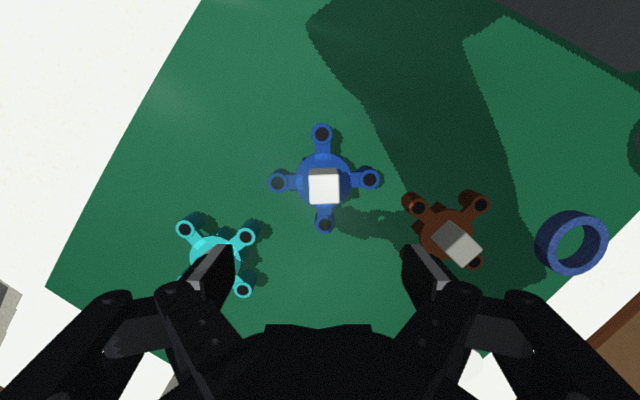

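The wrist view shows the blue rotor's knob at about (324,188), nearly square to the image. The teal rotor at (215,245) and the red-brown one at (448,235) are both clear of it.

```bash
cat >> h.py <<'E'
def knob(im,x0,x1,y0,y1,vmin=150,out=None):
    h=cv2.cvtColor(im,cv2.COLOR_BGR2HSV);k=np.zeros(im.shape[:2],np.uint8)
    k[y0:y1,x0:x1]=((h[...,1]<60)&(h[...,2]>vmin))[y0:y1,x0:x1]
    c=max(cv2.findContours(k,0,2)[0],key=cv2.contourArea)
    return cv2.minAreaRect(c),k
E
python3 - <<'E'
from workcell import bot
from h import *
im=cv2.imread("pics/w1.png");T=np.load("w1T.npy")
cv2.imwrite("pics/w1c.png",cv2.resize(im[110:245,260:390],None,fx=4,fy=4,interpolation=cv2.INTER_NEAREST))
print(im[168:212,324].max(1))
for v in(150,200,230):
    r,k=knob(im,295,360,160,220,v);b=cast(bot,"wrist",cv2.boxPoints(r)  ,0.074,T);print(v,r,b.mean(0),np.linalg.norm(np.diff(b,axis=0),axis=1));e=np.diff(b,axis=0);print(np.degrees(np.arctan2(e[:,1],e[:,0])))
C=cast(bot,"wrist",[[321.5,133],[370,179],[324.5,225],[277.5,183]],0.033,T);print(C,C.mean(0))
for a,b in((0,2),(1,3)):
    d=C[a]-C[b];print(np.degrees(np.arctan2(d[1],d[0])),np.linalg.norm(d))
E
```

```text
[123 106 113 108 106 111 171 226 239 242 241 242 241 241 240 239 241 240
 241 239 237 238 239 237 237 238 237 237 237 237 236 237 236 237 237 203
 187 190 193 170 160 156 154 152]
150 ((323.3544921875, 188.71714782714844), (29.900970458984375, 30.323734283447266), 87.79740142822266) [ 0.49063309 -0.14153     0.074     ] [0.02707529 0.02775605 0.02785355]
[  39.89746685  -49.14152592 -140.02150291]
200 ((323.40472412109375, 188.80850219726562), (28.494821548461914, 29.320127487182617), 87.51044464111328) [ 0.49071014 -0.14155521  0.074     ] [0.02619784 0.02645308 0.02691492]
[  40.19003721  -48.88592296 -139.72487423]
230 ((323.0, 188.5), (27.0, 28.0), 90.0) [ 0.49023321 -0.14153863  0.074     ] [0.02503101 0.02506218 0.02568024]
[  37.67057166  -51.36872843 -142.31344157]
[[ 0.46007153 -0.10433079  0.033     ]
 [ 0.52895802 -0.11038327  0.033     ]
 [ 0.52272403 -0.17973175  0.033     ]
 [ 0.45485037 -0.1730006   0.033     ]] [ 0.49165099 -0.1418616   0.033     ]
129.7240233924705 0.09803387111028901
40.19616908607812 0.09701996295264828
```

View pics/w1c.png

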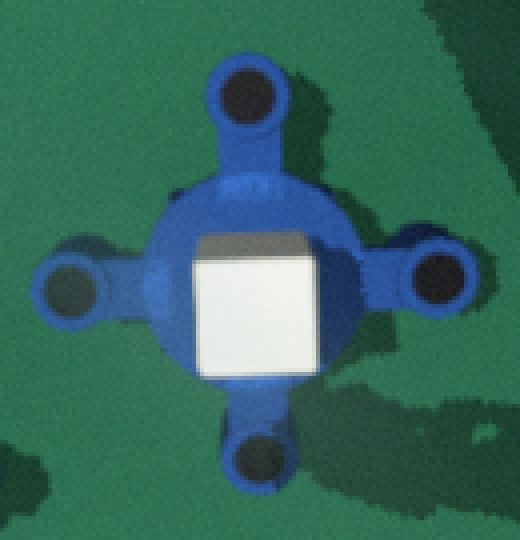

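Request:
arm_command(
  moves=[0.022,0.005,0.002,-0.02,0,0,-1,0.022,0.005,0.002,-0.02,0,0,-1,0.022,0,0,0,0,0,-1,0.022,0,0,0,0,0,-1,0,0,0,0,0,0,-1],
)

```text
clock: 2.62
eef_pos: [0.4915, -0.142, 0.2659]
tool_rot: [-0.251, 0.661, 0.248, 0.662]
ft_force: [-1.4, 1.1, -0.1]
grip_width: 0.0856
```

```bash
python3 - <<'E'
from workcell import bot
from h import *
o,Rm=st(bot);im=bot.camera("wrist")[:,:,::-1].copy();T=wristT(bot,o)
cv2.imwrite("pics/w2.png",im)
for v in(150,200):
    r,k=knob(im,260,380,190,320,v);b=cast(bot,"wrist",cv2.boxPoints(r),0.074,T);e=np.diff(b,axis=0)
    print(v,r,b.mean(0),np.linalg.norm(e,axis=1),np.degrees(np.arctan2(e[:,1],e[:,0])))
g=o["eef_pos"]+Rm[:,0]*.155
print("off tool",Rm.T@(np.array([.4907,-.1415,.055])-g))
E
```

```text
t 2.62 p [ 0.4915 -0.142   0.2659] yaw 41.28 x-axis [ 0.0024 -0.0043 -1.    ] F [-1.38  1.1  -0.07] M [0.01 0.07 0.01] w 0.0856 q [-0.28  0.37 -0.2   1.   -0.    0.57]
150 ((317.0157165527344, 234.41934204101562), (45.06462478637695, 41.90361785888672), 1.5481576919555664) [ 0.4907498  -0.14146165  0.074     ] [0.02762882 0.02699811 0.0276636 ] [128.46394889  39.62248658 -48.95889612]
200 ((317.5, 229.0), (30.0, 43.0), 90.0) [ 0.48852742 -0.13847561  0.074     ] [0.02577371 0.01955078 0.02660763] [  41.25164299  -47.55989986 -138.74223048]
off tool [5.58956896e-02 1.90144648e-03 4.71517404e-06]
```

View pics/w2.png

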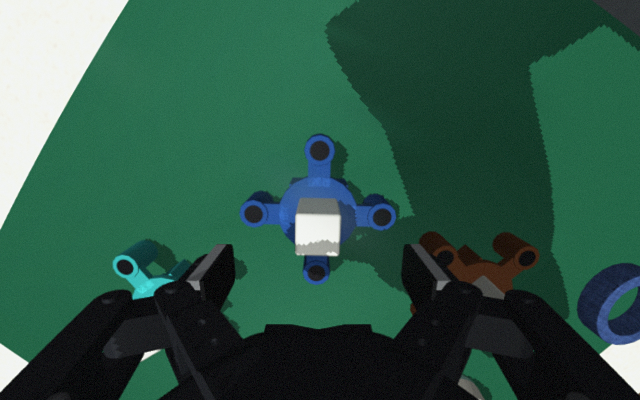

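The knob stays square between the fingers, at (317,234). I'll descend and grip.

Request:
arm_command(
  moves=[0.015,0.0015,0,0.02,0,0,-1,0.015,0,0,0,0,0,-1,0.015,0,0,0,0,0,-1,0.01,0,0,0,0,0,-1,0,0,0,0,0,0,-1],
)

```text
clock: 3.08
eef_pos: [0.4959, -0.1424, 0.2193]
tool_rot: [-0.25, 0.658, 0.24, 0.668]
ft_force: [-0.7, -0.4, -0.1]
grip_width: 0.0853
```

```bash
python3 - <<'E'
from workcell import bot
from h import *
o,Rm=st(bot)
g=o["eef_pos"]+Rm[:,0]*.155
print("off tool",Rm.T@(np.array([.4907,-.1415,.055])-g))
E
```

```text
t 3.08 p [ 0.4959 -0.1424  0.2193] yaw 40.54 x-axis [ 0.0178 -0.0088 -0.9998] F [-0.74 -0.38 -0.13] M [ 0.01  0.05 -0.02] w 0.0853 q [-0.28  0.42 -0.26  0.87 -0.    0.58]
off tool [ 0.00921562  0.00707986 -0.00461026]
```

```bash
cat >> h.py <<'E'
def need(bot,pos,yaw):
    """pos = TCP target, yaw deg"""
    o,Rm=st(bot);y=np.radians(yaw)
    z=np.array([np.cos(y),np.sin(y),0]);x=np.array([0,0,-1.]);Rt=np.c_[x,np.cross(z,x),z]
    print("shift",(Rm.T@(np.array(pos)-o["eef_pos"])).round(4),"turn",R.from_matrix(Rm.T@Rt).as_rotvec().round(4))
    return o,Rm
E
python3 - <<'E'
from workcell import bot
from h import *
need(bot,[.4907,-.1415,.211],40)
E
```

```text
t 3.08 p [ 0.4959 -0.1424  0.2193] yaw 40.54 x-axis [ 0.0178 -0.0088 -0.9998] F [-0.74 -0.38 -0.13] M [ 0.01  0.05 -0.02] w 0.0853 q [-0.28  0.42 -0.26  0.87 -0.    0.58]
shift [ 0.0082  0.0042 -0.0034] turn [0.0094 0.0079 0.0182]
```

Request:
arm_command(
  moves=[0,0.004,-0.0035,0.009,0.008,0.018,-1,0,0,0,0,0,0,-1],
)

```text
clock: 3.25
eef_pos: [0.4911, -0.1418, 0.2212]
tool_rot: [-0.242, 0.664, 0.242, 0.665]
ft_force: [0.2, 0.1, -0.6]
grip_width: 0.0855
```

```bash
python3 - <<'E'
from workcell import bot
from h import *
need(bot,[.4907,-.1415,.211],40)
E
```

```text
t 3.25 p [ 0.4911 -0.1418  0.2212] yaw 40.05 x-axis [ 6.e-04 -2.e-04 -1.e+00] F [ 0.17  0.08 -0.55] M [ 0.04  0.02 -0.04] w 0.0855 q [-0.28  0.42 -0.26  0.89  0.    0.59]
shift [ 0.0102  0.0005 -0.0001] turn [0.0009 0.0004 0.0005]
```

Request:
arm_command(
  moves=[0.006,0,0,0,0,0,-1,0.005,0,0,0,0,0,-1,0,0,0,0,0,0,-1],
)

```text
clock: 3.5
eef_pos: [0.4924, -0.1423, 0.2124]
tool_rot: [-0.243, 0.663, 0.241, 0.666]
ft_force: [-0.5, 0.3, 0.2]
grip_width: 0.0856
```

```bash
python3 - <<'E'
from workcell import bot
from h import *
need(bot,[.4907,-.1415,.211],40)
E
```

```text
t 3.5 p [ 0.4924 -0.1423  0.2124] yaw 40.07 x-axis [ 0.0059 -0.0016 -1.    ] F [-0.51  0.25  0.22] M [ 0.01 -0.03 -0.04] w 0.0856 q [-0.28  0.43 -0.27  0.87  0.    0.59]
shift [ 0.0014  0.0017 -0.0008] turn [0.0011 0.0035 0.005 ]
```

Correcting the small drift, then closing.

Request:
arm_command(
  moves=[0.001,0.0015,-0.001,0.001,0.0035,0.005,-1,0,0,0,0,0,0,1,0,0,0,0,0,0,1,0,0,0,0,0,0,1,0,0,0,0,0,0,1,0,0,0,0,0,0,1,0,0,0,0,0,0,1,0,0,0,0,0,0,1,0,0,0,0,0,0,1],
)

```text
clock: 4.25
eef_pos: [0.4907, -0.1418, 0.2118]
tool_rot: [-0.242, 0.664, 0.242, 0.664]
ft_force: [-0.2, -0.1, 0.5]
grip_width: 0.0274
```

```bash
python3 - <<'E'
from workcell import bot
from h import *
o,Rm=need(bot,[.4907,-.1415,.211],40)
im=bot.camera("wrist")[:,:,::-1].copy();cv2.imwrite("pics/w3.png",im)
E
```

```text
t 4.25 p [ 0.4907 -0.1418  0.2118] yaw 40.01 x-axis [ 2.e-04 -2.e-04 -1.e+00] F [-0.25 -0.1   0.47] M [-0.05  0.05  0.03] w 0.0274 q [-0.28  0.43 -0.27  0.87 -0.    0.59]
shift [0.0008 0.0003 0.0002] turn [0.0002 0.     0.0002]
```

View pics/w3.png

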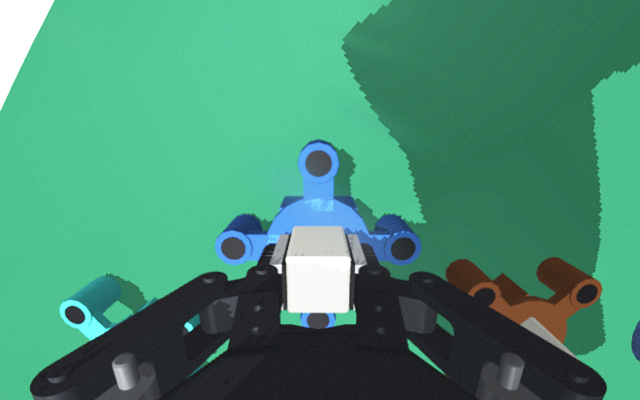

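The knob is gripped (opening 27.4 mm, knob top at about (318,283)). Lifting.

Request:
arm_command(
  moves=[-0.01,0,0,0,0,0,1,-0.02,0,0,0,0,0,1,-0.025,0,0,0,0,0,1,-0.025,0,0,0,0,0,1,-0.025,0,0,0,0,0,1,-0.025,0,0,0,0,0,1,-0.02,0,0,0,0,0,1,-0.01,0,0,0,0,0,1,0,0,0,0,0,0,1],
)

```text
clock: 5.05
eef_pos: [0.4881, -0.141, 0.38]
tool_rot: [-0.24, 0.667, 0.244, 0.661]
ft_force: [0.1, -0.2, -1.5]
grip_width: 0.0274
```

```bash
python3 - <<'E'
from workcell import bot
from h import *
o,Rm=need(bot,[.595,.135,.37],40)
E
```

```text
t 5.05 p [ 0.4881 -0.141   0.38  ] yaw 40.02 x-axis [-0.0101  0.003  -0.9999] F [ 0.05 -0.25 -1.54] M [-0.   -0.01  0.  ] w 0.0274 q [-0.28  0.27 -0.02  1.29  0.    0.59]
shift [0.0097 0.1425 0.2595] turn [ 0.0003 -0.0058 -0.0088]
```

Request:
arm_command(
  moves=[0,0.005,0.01,0,-0.006,-0.009,1,0,0.012,0.022,0,0,0,1,0,0.012,0.022,0,0,0,1,0,0.012,0.022,0,0,0,1,0,0.012,0.022,0,0,0,1,0,0.012,0.022,0,0,0,1,0,0.012,0.022,0,0,0,1,0,0.012,0.022,0,0,0,1,0,0.012,0.022,0,0,0,1,0,0.012,0.022,0,0,0,1,0,0.012,0.022,0,0,0,1,0,0.012,0.022,0,0,0,1,0,0.006,0.01,0,0,0,1,0,0,0,0,0,0,1],
)

```text
clock: 6.22
eef_pos: [0.5969, 0.1589, 0.3616]
tool_rot: [-0.238, 0.672, 0.245, 0.657]
ft_force: [-0.7, 0.0, -2.0]
grip_width: 0.0273
```

```bash
python3 - <<'E'
from workcell import bot
from h import *
o,Rm=need(bot,[.595,.135,.37],40)
im=bot.camera("wrist")[:,:,::-1].copy();cv2.imwrite("pics/w4.png",im);np.save("w4T.npy",wristT(bot,o))
E
```

```text
t 6.22 p [0.5969 0.1589 0.3616] yaw 39.96 x-axis [-0.0225  0.0011 -0.9997] F [-0.72  0.04 -2.05] M [-0.01 -0.04  0.02] w 0.0273 q [0.26 0.51 0.28 1.37 0.01 1.13]
shift [-0.0083 -0.017  -0.0169] turn [-0.0008 -0.0165 -0.0153]
```

View pics/w4.png

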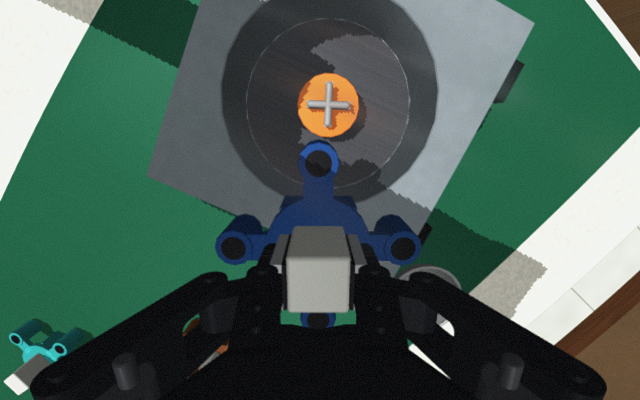

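The spindle cross is fully visible at about (329,104) and nearly lines up with the held rotor's arms.

```bash
cat >> h.py <<'E'
def cross(bot,im,T,x0,x1,y0,y1):
    h=cv2.cvtColor(im,cv2.COLOR_BGR2HSV)
    og=np.zeros(im.shape[:2],np.uint8);og[y0:y1,x0:x1]=((h[...,1]>110)&(h[...,0]<25))[y0:y1,x0:x1]
    hull=cv2.convexHull(np.argwhere(og)[:,::-1].astype(np.int32).reshape(-1,1,2))
    m=np.zeros_like(og);cv2.fillConvexPoly(m,hull,1);m=cv2.erode(m,np.ones((5,5)))
    k=(m>0)&(h[...,1]<90)&(h[...,2]>90)
    n,l,s,_=cv2.connectedComponentsWithStats(k.astype(np.uint8));i=1+np.argmax(s[1:,4]);k=l==i
    p=np.argwhere(k)[:,::-1].astype(float);W=cast(bot,"wrist",p,0.090,T)[:,:2];c=W.mean(0)
    # 4-fold angle from outer points
    for it in range(3):
        d=W-c;r=np.hypot(*d.T);a=np.arctan2(d[:,1],d[:,0]);s=r>0.008
        th=np.angle(np.mean(np.exp(4j*a[s])))/4
        Rr=np.array([[np.cos(th),np.sin(th)],[-np.sin(th),np.cos(th)]]);L=(W-c)@Rr.T
        u=L[(abs(L[:,0])>.007)&(abs(L[:,1])<.006)][:,1].mean();v=L[(abs(L[:,1])>.007)&(abs(L[:,0])<.006)][:,0].mean()
        c=c+np.array([v,u])@Rr
    print("cross px",p.mean(0),"world",c.round(4),"angle mod90",np.degrees(th)%90,"ext",np.ptp(L,0),k.sum())
    return c,k
E
python3 - <<'E'
from workcell import bot
from h import *
im=cv2.imread("pics/w4.png");T=np.load("w4T.npy")
c,k=cross(bot,im,T,285,375,60,145)
big=cv2.resize(im[55:150,280:375],None,fx=6,fy=6,interpolation=cv2.INTER_NEAREST)
v=im.copy();v[k]=(255,0,255)
big2=cv2.resize(v[85:125,305:355],None,fx=4,fy=4,interpolation=cv2.INTER_NEAREST);big[:160,:200]=big2
cv2.imwrite("pics/w4c.png",big)
# knob top in held pose, from this image
E
```

```text
cross px [328.07457627 104.02881356] world [0.5442 0.2285] angle mod90 36.985233786286365 ext [0.03462322 0.03536542] 590
```

View pics/w4c.png

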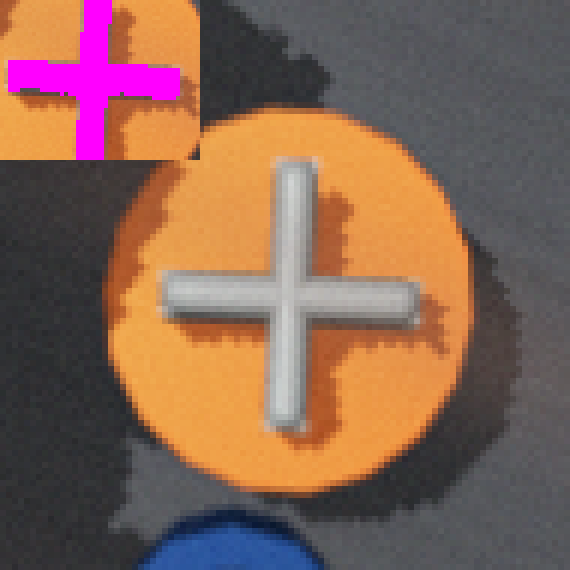

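```bash
python3 - <<'E'
from workcell import bot
from h import *
im=cv2.imread("pics/w4.png")
M=np.array(bot.get_calibration("wrist")["mount"])
c=bot.get_calibration("wrist")
def castx(uv,X):
    u=cv2.undistortPoints(np.array(uv,float).reshape(-1,1,2),np.array(c["mtx"]),np.array(c["dist"])).reshape(-1,2)
    d=np.c_[u[:,0],-u[:,1],-np.ones(len(u))]@M[:3,:3].T
    return M[:3,3]+d*((X-M[0,3])/d[:,0])[:,None]
# dark cup holes
hsv=cv2.cvtColor(im,cv2.COLOR_BGR2HSV)
for (x0,x1,y0,y1) in((215,250,230,265),(385,420,230,265),(300,337,140,178)):
    s=im[y0:y1,x0:x1].max(2);k=(s<45).astype(np.uint8)
    n,l,st_,ce=cv2.connectedComponentsWithStats(k);i=1+np.argmax(st_[1:,4]);p=ce[i]+[x0,y0]
    print(p,st_[i],castx([p],0.2118-0.034))
print("knob top back/front edges",castx([[318,227],[318,255],[288,255],[349,255],[318,311]],0.1378))
cv2.imwrite("pics/w4k.png",cv2.resize(im[130:330,210:430],None,fx=3.5,fy=3,interpolation=cv2.INTER_NEAREST)[:600,:800])
E
```

```text
[232.83293556 247.8973747 ] [  6   7  24  23 419] [[ 0.1778     -0.00038515 -0.04785881]]
[402.66823529 248.36705882] [  6   8  24  22 425] [[ 0.1778    -0.0007701  0.048856 ]]
[318.10633947 163.66666667] [  6  11  25  26 489] [[0.1778     0.04746232 0.00070844]]
knob top back/front edges [[ 0.1378      0.02745295  0.00060199]
 [ 0.1378      0.01505142  0.0005942 ]
 [ 0.1378      0.01505007 -0.01187746]
 [ 0.1378      0.01502401  0.01348343]
 [ 0.1378     -0.01233144  0.00057723]]
```

View pics/w4k.png

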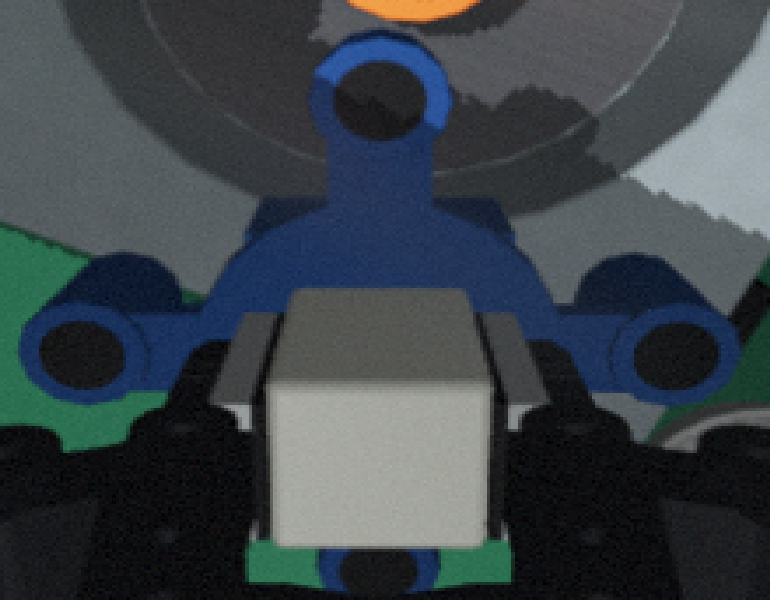

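```bash
python3 - <<'E'
from workcell import bot
from h import *
need(bot,[.5438,.2282,.355],37)
E
```

```text
t 6.27 p [0.5965 0.158  0.3613] yaw 39.93 x-axis [-2.370e-02  4.000e-04 -9.997e-01] F [ 0.31 -0.35 -1.93] M [ 0.04 -0.06 -0.01] w 0.0272 q [0.26 0.51 0.28 1.37 0.01 1.13]
shift [0.0076 0.0876 0.0048] turn [ 0.0509 -0.0183 -0.0151]
```

Request:
arm_command(
  moves=[0,0,0,0.05,-0.018,-0.015,1,0,0,0,0,0,0,1,0,0,0,0,0,0,1,0,0,0,0,0,0,1],
)

```text
clock: 6.6
eef_pos: [0.5945, 0.1551, 0.3588]
tool_rot: [-0.224, 0.673, 0.223, 0.668]
ft_force: [-1.0, -0.8, -1.9]
grip_width: 0.0275
```

```bash
python3 - <<'E'
from workcell import bot
from h import *
for i in range(2):
    o,Rm=need(bot,[.5438,.2282,.355],37)
    im=bot.camera("wrist")[:,:,::-1].copy();T=wristT(bot,o)
    cross(bot,im,T,275,375,50,145)
cv2.imwrite("pics/w5.png",im)
need(bot,[.5438,.2282,.355],37)
E
```

```text
t 6.6 p [0.5945 0.1551 0.3588] yaw 36.93 x-axis [-0.0067 -0.0039 -1.    ] F [-1.04 -0.76 -1.89] M [ 0.08 -0.03  0.06] w 0.0275 q [ 0.26  0.49  0.26  1.34 -0.    1.18]
shift [0.0039 0.0889 0.0034] turn [-0.0013 -0.0076 -0.0009]
cross px [325.0777605   96.29082426] world [0.5445 0.2284] angle mod90 37.34872932106889 ext [0.03443446 0.03506948] 643
t 6.65 p [0.5945 0.1549 0.3589] yaw 36.91 x-axis [-0.0066 -0.004  -1.    ] F [-0.51 -0.37 -3.06] M [-0.04  0.06  0.04] w 0.0272 q [ 0.26  0.49  0.26  1.34 -0.    1.18]
shift [0.0039 0.089  0.0035] turn [-0.0016 -0.0077 -0.0008]
cross px [324.69096672  96.13946117] world [0.5444 0.2286] angle mod90 37.3460849912879 ext [0.03523318 0.03508702] 631
t 6.7 p [0.5947 0.1551 0.359 ] yaw 36.9 x-axis [-0.006  -0.0037 -1.    ] F [ 0.11  0.22 -1.8 ] M [-0.01 -0.02  0.02] w 0.0273 q [ 0.26  0.49  0.26  1.34 -0.    1.18]
shift [0.0041 0.089  0.0032] turn [-0.0017 -0.007  -0.0007]
```

View pics/w5.png

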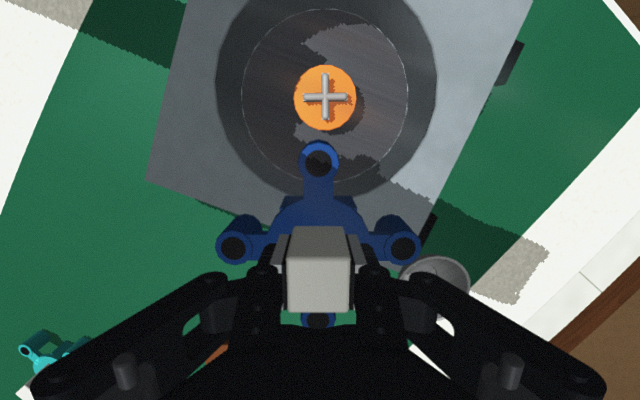

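Request:
arm_command(
  moves=[0,0.01,0.003,-0.008,-0.007,0,1,0,0.018,0,0,0,0,1,0,0.018,0,0,0,0,1,0,0.018,0,0,0,0,1,0,0.015,0,0,0,0,1,0,0.008,0,0,0,0,1,0,0,0,0,0,0,1,0,0,0,0,0,0,1],
)

```text
clock: 7.37
eef_pos: [0.5419, 0.2287, 0.3607]
tool_rot: [-0.225, 0.668, 0.227, 0.671]
ft_force: [-0.2, 0.1, -2.4]
grip_width: 0.0276
```

```bash
python3 - <<'E'
from workcell import bot
from h import *
o,Rm=need(bot,[.5439,.2282,.315],37.3)
E
```

```text
t 7.37 p [0.5419 0.2287 0.3607] yaw 37.33 x-axis [ 0.003   0.0042 -1.    ] F [-0.21  0.14 -2.38] M [0.03 0.   0.01] w 0.0276 q [0.4  0.43 0.17 1.3  0.   1.32]
shift [ 0.0457 -0.0017  0.0011] turn [ 0.0006  0.005  -0.0015]
```

Request:
arm_command(
  moves=[0.01,-0.0015,0.001,0,0.005,-0.0015,1,0.012,0,0,0,0,0,1,0.012,0,0,0,0,0,1,0.008,0,0,0,0,0,1,0,0,0,0,0,0,1,0,0,0,0,0,0,1],
)

```text
clock: 7.87
eef_pos: [0.5466, 0.225, 0.3151]
tool_rot: [-0.226, 0.67, 0.224, 0.671]
ft_force: [0.1, 0.2, -1.7]
grip_width: 0.0273
```

```bash
python3 - <<'E'
from workcell import bot
from h import *
o,Rm=need(bot,[.5439,.2282,.315],37.3)
E
```

```text
t 7.87 p [0.5466 0.225  0.3151] yaw 37.08 x-axis [ 0.002  -0.0016 -1.    ] F [ 0.06  0.17 -1.7 ] M [-0.04  0.02  0.  ] w 0.0273 q [ 0.39  0.47  0.1   1.2  -0.    1.31]
shift [ 0.0001  0.0042 -0.0002] turn [-0.0038  0.0006  0.0025]
```

Request:
arm_command(
  moves=[0,0.004,0,-0.004,0,0.0025,1,0,0,0,0,0,0,1,0,0,0,0,0,0,1],
)

```text
clock: 8.12
eef_pos: [0.5448, 0.2276, 0.3153]
tool_rot: [-0.226, 0.67, 0.226, 0.67]
ft_force: [-0.1, 0.6, -2.4]
grip_width: 0.0274
```

```bash
python3 - <<'E'
from workcell import bot
from h import *
o,Rm=need(bot,[.5439,.2282,.305],37.3)
a=bot.camera("side")[:,:,::-1];cv2.imwrite("pics/s6.png",cv2.resize(a[110:210,210:340],None,fx=6,fy=6,interpolation=cv2.INTER_CUBIC))
E
```

```text
t 8.12 p [0.5448 0.2276 0.3153] yaw 37.24 x-axis [ 5.e-04  4.e-04 -1.e+00] F [-0.14  0.62 -2.37] M [-0.04  0.01  0.05] w 0.0274 q [0.4  0.47 0.1  1.2  0.   1.32]
shift [ 0.0103  0.001  -0.0004] turn [-0.0011  0.0006 -0.    ]
```

View pics/s6.png

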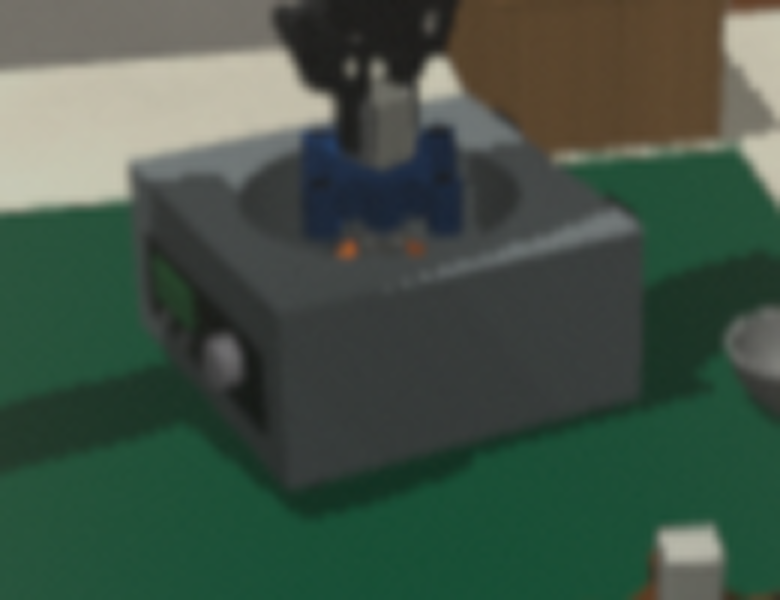

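The rotor is upright over the spindle, and the orange seat shows beneath it. Descending in small steps.

Request:
arm_command(
  moves=[0.005,0.0015,-0.0004,-0.001,0.0006,0,1,0.005,0.0005,0,0,0,0,1,0,0,0,0,0,0,1],
)

```text
clock: 8.42
eef_pos: [0.5435, 0.2295, 0.3062]
tool_rot: [-0.226, 0.669, 0.226, 0.671]
ft_force: [0.1, -0.8, -1.9]
grip_width: 0.0273
```

```bash
python3 - <<'E'
from workcell import bot
from h import *
o,Rm=need(bot,[.5439,.2282,.298],37.3)
E
```

```text
t 8.42 p [0.5435 0.2295 0.3062] yaw 37.33 x-axis [ 0.0032  0.0015 -1.    ] F [ 0.12 -0.82 -1.92] M [ 0.02  0.02 -0.03] w 0.0273 q [0.4  0.47 0.08 1.17 0.   1.32]
shift [ 0.0082 -0.0013 -0.0005] turn [0.0005 0.0035 0.0007]
```

Request:
arm_command(
  moves=[0.002,-0.001,-0.0005,0,0.0035,0.0007,1,0,0,0,0,0,0,1],
)

```text
clock: 8.58
eef_pos: [0.5434, 0.2285, 0.3037]
tool_rot: [-0.227, 0.67, 0.226, 0.67]
ft_force: [0.0, -0.9, -2.7]
grip_width: 0.027
```

```bash
python3 - <<'E'
from workcell import bot
from h import *
o,Rm=need(bot,[.5439,.2282,.298],37.3)
E
```

```text
t 8.58 p [0.5434 0.2285 0.3037] yaw 37.36 x-axis [-6.e-04 -4.e-04 -1.e+00] F [ 0.03 -0.86 -2.74] M [0.06 0.04 0.02] w 0.027 q [ 0.4   0.48  0.08  1.17 -0.    1.32]
shift [ 0.0057 -0.0005  0.0002] turn [ 0.001  -0.0007 -0.0001]
```

Request:
arm_command(
  moves=[0.003,-0.0004,0,0,-0.0007,0,1,0.003,0,0,0,0,0,1,0,0,0,0,0,0,1],
)

```text
clock: 8.83
eef_pos: [0.5438, 0.2281, 0.2972]
tool_rot: [-0.226, 0.67, 0.226, 0.67]
ft_force: [0.5, 0.4, -2.8]
grip_width: 0.0276
```

```bash
python3 - <<'E'
from workcell import bot
from h import *
o,Rm=need(bot,[.5439,.2282,.29],37.3)
E
```

```text
t 8.83 p [0.5438 0.2281 0.2972] yaw 37.35 x-axis [ 2.e-04  1.e-04 -1.e+00] F [ 0.53  0.38 -2.79] M [0.03 0.03 0.  ] w 0.0276 q [0.4  0.48 0.07 1.16 0.   1.32]
shift [0.0072 0.     0.0001] turn [0.0009 0.0002 0.    ]
```

The key has meshed: the underside is 5.6 mm below the spindle top with no contact force. Continuing down.

Request:
arm_command(
  moves=[0.004,0,0,0,0,0,1,0.004,0,0,0,0,0,1,0,0,0,0,0,0,1],
)

```text
clock: 9.08
eef_pos: [0.5438, 0.2281, 0.2883]
tool_rot: [-0.226, 0.67, 0.226, 0.67]
ft_force: [-0.7, 0.1, -2.2]
grip_width: 0.0275
```

```bash
python3 - <<'E'
from workcell import bot
from h import *
o,Rm=need(bot,[.5439,.2282,.282],37.3)
E
```

```text
t 9.08 p [0.5438 0.2281 0.2883] yaw 37.35 x-axis [ 2.e-04  1.e-04 -1.e+00] F [-0.66  0.05 -2.24] M [ 0.    0.02 -0.05] w 0.0275 q [0.4  0.49 0.05 1.14 0.   1.32]
shift [0.0063 0.0001 0.0001] turn [0.0008 0.0002 0.    ]
```

Request:
arm_command(
  moves=[0.003,0,0,0,0,0,1,0.003,0,0,0,0,0,1,0,0,0,0,0,0,1],
)

```text
clock: 9.33
eef_pos: [0.544, 0.2281, 0.2832]
tool_rot: [-0.226, 0.669, 0.226, 0.671]
ft_force: [-1.3, -2.1, 4.0]
grip_width: 0.0275
```

```bash
python3 - <<'E'
from workcell import bot
from h import *
o,Rm=need(bot,[.5439,.2282,.2768],37.3)
E
```

```text
t 9.33 p [0.544  0.2281 0.2832] yaw 37.34 x-axis [ 1.7e-03  7.0e-04 -1.0e+00] F [-1.28 -2.14  4.04] M [-0.24  0.51  0.04] w 0.0275 q [ 0.4   0.49  0.05  1.12 -0.    1.32]
shift [ 0.0064  0.0002 -0.    ] turn [0.0007 0.0017 0.0005]
```

The seat is in contact and compressing: the net rise of about 6.3 N matches 3.6 mm of spring travel. Pressing on.

Request:
arm_command(
  moves=[0.003,0,0,0,0.0015,0,1,0.003,0,0,0,0,0,1,0.002,0,0,0,0,0,1,0,0,0,0,0,0,1],
)

```text
clock: 9.67
eef_pos: [0.5437, 0.228, 0.2793]
tool_rot: [-0.226, 0.669, 0.226, 0.671]
ft_force: [-2.5, -0.8, 6.3]
grip_width: 0.0275
```

```bash
python3 - <<'E'
from workcell import bot
from h import *
o,Rm=need(bot,[.5439,.2282,.2768],37.3)
E
```

```text
t 9.67 p [0.5437 0.228  0.2793] yaw 37.34 x-axis [ 0.0033  0.001  -1.    ] F [-2.47 -0.84  6.35] M [-0.29  0.82 -0.04] w 0.0275 q [ 0.4   0.49  0.04  1.11 -0.    1.32]
shift [0.0025 0.     0.0002] turn [0.0008 0.0033 0.0012]
```

Request:
arm_command(
  moves=[0.004,0,0,0,0.003,0.001,1,0.004,0,0,0,0,0,1,0.004,0,0,0,0,0,1],
)

```text
clock: 9.92
eef_pos: [0.5434, 0.2279, 0.2767]
tool_rot: [-0.226, 0.668, 0.226, 0.672]
ft_force: [-8.7, -3.7, 25.2]
grip_width: 0.0275
```

```bash
python3 - <<'E'
from workcell import bot
from h import *
o,Rm=need(bot,[.5439,.2282,.2768],37.3)
E
```

```text
t 9.92 p [0.5434 0.2279 0.2767] yaw 37.34 x-axis [ 0.0063  0.0022 -1.    ] F [-8.7  -3.71 25.17] M [-1.14  2.65 -0.04] w 0.0275 q [ 0.4   0.49  0.03  1.1  -0.    1.32]
shift [-0.0001 -0.      0.0006] turn [0.0007 0.0063 0.0021]
```

Home stop reached: the force jumped to 25 N at the expected height. I'll relieve the slight tilt while keeping a steady push.

Request:
arm_command(
  moves=[0.0025,0,0.0005,0,0.006,0.002,1,0.003,0,0,0,0.003,0.001,1],
)

```text
clock: 10.08
eef_pos: [0.5438, 0.2281, 0.2768]
tool_rot: [-0.226, 0.669, 0.226, 0.671]
ft_force: [-2.0, -1.5, 7.5]
grip_width: 0.0272
```

```bash
python3 - <<'E'
from workcell import bot
from h import *
need(bot,[.5439,.2282,.2768],37.3)
im=bot.camera("wrist")[:,:,::-1];cv2.imwrite("pics/w7.png",im)
a=bot.camera("side")[:,:,::-1];cv2.imwrite("pics/s7.png",cv2.resize(a[110:210,210:340],None,fx=6,fy=6,interpolation=cv2.INTER_CUBIC))
cv2.imwrite("pics/s7f.png",a)
need(bot,[.5439,.2282,.2768],37.3)
E
```

```text
t 10.08 p [0.5438 0.2281 0.2768] yaw 37.33 x-axis [ 2.8e-03  9.0e-04 -1.0e+00] F [-1.97 -1.48  7.54] M [-0.35  0.69 -0.04] w 0.0272 q [ 0.4   0.5   0.04  1.11 -0.    1.32]
shift [0.     0.     0.0002] turn [0.0006 0.0028 0.001 ]
t 10.18 p [0.5438 0.2281 0.2768] yaw 37.33 x-axis [ 2.8e-03  9.0e-04 -1.0e+00] F [-2.82 -1.95 10.9 ] M [-0.45  1.01 -0.03] w 0.0268 q [ 0.4   0.5   0.04  1.11 -0.    1.32]
shift [-0.      0.0001  0.0001] turn [0.0006 0.0028 0.001 ]
```

View pics/w7.png

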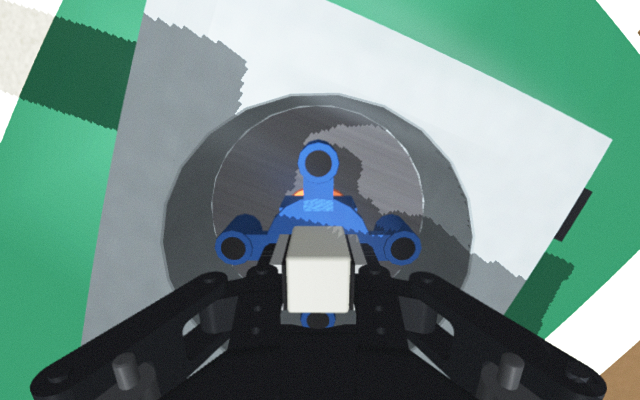

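View pics/s7.png

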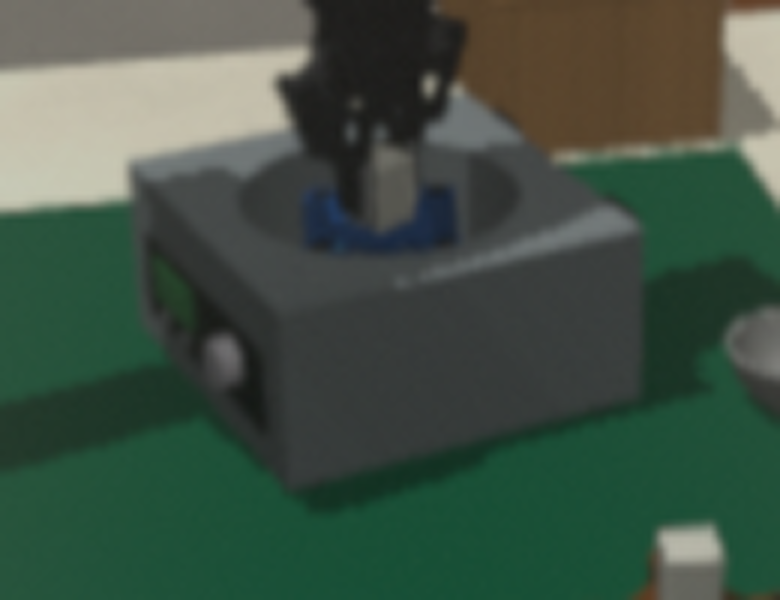

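View pics/s7f.png

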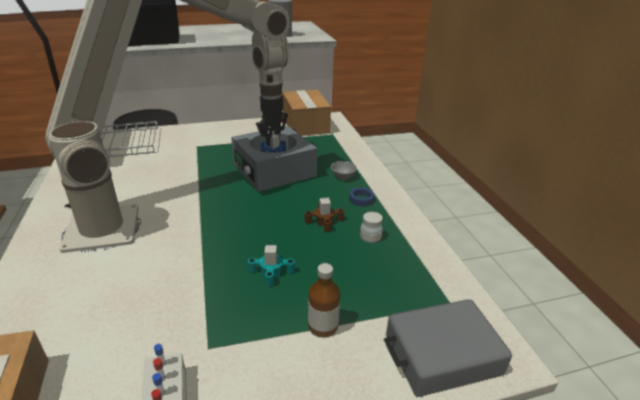

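The rotor sits deep in the bowl, upright and still gripped, and the bystanders haven't moved. The push (about 11 N) is barely above the spring force, so I'll raise it.

Request:
arm_command(
  moves=[0.004,0,0,0,0.003,0.001,1,0.004,0,0,0,0.003,0.001,1,0.004,0,0,0,0.003,0.001,1],
)

```text
clock: 10.43
eef_pos: [0.5438, 0.228, 0.2767]
tool_rot: [-0.226, 0.669, 0.226, 0.671]
ft_force: [-6.0, -3.4, 18.6]
grip_width: 0.0274
```

```bash
python3 - <<'E'
from workcell import bot
from h import *
need(bot,[.5439,.2282,.2768],37.3)
for i in range(6): im=bot.camera("top")
cv2.imwrite("pics/t8.png",im[:,:,::-1])
need(bot,[.5439,.2282,.2768],37.3)
E
```

```text
t 10.43 p [0.5438 0.228  0.2767] yaw 37.33 x-axis [ 0.0033  0.0014 -1.    ] F [-5.98 -3.38 18.61] M [-0.81  1.75 -0.07] w 0.0274 q [ 0.4   0.5   0.04  1.11 -0.    1.32]
shift [-0.0001  0.0001  0.0002] turn [0.0005 0.0035 0.0009]
t 10.73 p [0.5438 0.228  0.2767] yaw 37.33 x-axis [ 0.0034  0.0014 -1.    ] F [-5.58 -3.   18.79] M [-0.82  1.71  0.03] w 0.0275 q [ 0.4   0.5   0.04  1.11 -0.    1.32]
shift [-0.0001  0.0001  0.0002] turn [0.0005 0.0035 0.0009]
```

View pics/t8.png

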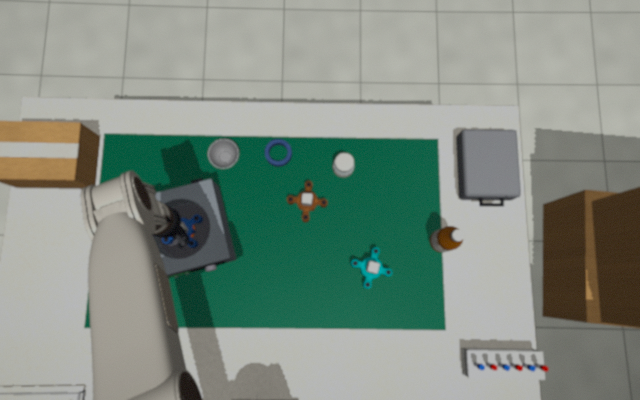

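```bash
python3 - <<'E'
from workcell import bot
print(bot.job_done())
E
```

```text
the job is handed in; nothing more can be done
None
```

The blue rotor is on the spindle key, pushed fully home against the seat, and I handed the job in at about 10.7 s with the gripper still holding the knob and pressing down. I gripped the knob, lifted the rotor, turned it about 3° to match the cross key (37.3°) and lowered it over the key.

**Last checks:**
- **Depth:** the underside was 26.1 mm below the spindle top, against 26 mm expected. The height stayed within 0.1 mm as the push varied between about 8 and 25 N, so it was on the hard stop.
- **Push:** the wrist held a steady upward reading of about 18.7 N over the last 0.3 s. Allowing for the rotor's weight, that is about 21 N on the rotor, against the spring's 10.2 N. The highest wrist reading was 25 N upward, about 27 N including the sideways force.
- **Grip:** the opening stayed at 27.5 mm on the 28 mm knob.
- **Bystanders:** the bottle, dish, tape, jar and both look-alike rotors were in their original places in the last top picture.

**Small disagreements:** the tool was tilted about 0.2°, with a sideways force of about 6 N. One push reading (7.5 N, then 10.9 N) was too close to the spring force, so I pressed harder before handing in.

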